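# Vent the glue-curing box: fan to 4, sprung lid held at the marker

## Task

Air the grey glue-curing box: first turn its fan dial to 4, then lift the sprung lid by the handle on its front until the lid stands at the angle of the marker arm beside it (front edge of the lid level with the tip of the arm), and keep holding it there: the program finishes while still holding the lid by its handle. Leave the marker arm as it is set and do not push the other things about.

Things in the scene. Friction and masses are not known exactly. Their poses are not given: they have to be found in the camera images.
- vent_box: Grey metal glue-curing box, fixed to the table, 175 mm deep (x), 250 mm wide (y from -178 to +72 mm), 80 mm high. Origin on the table under it; x to its back (hinge side), y left, z up. Left part: open chamber with a sprung aluminium lid, and a thin curved guide rod and marker arm along its left side. Right part: closed block whose flat deck, 80 mm up, carries the fan dial.
- fan_dial (a joint): Angle of the fan dial (rad), growing counter-clockwise from above. Six click stops: number 1 = 0.0, 2 = 0.4, 3 = 0.8, 4 = 1.2, 5 = 1.6, 6 = 2.0, marked on the deck round its near side from left to right. Its white pointer line aims at the number: at 1.2 it aims 0.2 rad right of the box's -x. Starts at 1, 2 or 3. Takes about 0.1 N m; let go within 0.12 rad of a stop it springs into it.
- dial_grip (a point): Point on the upright axis of the fan dial, 18 mm above the deck, at the height to grip. The dial is a black fluted collar of 43 mm diameter, from 6 to 32 mm above the deck, on a skirt 51 mm across and 5 mm high. The axis lies 64 mm from the lid's right edge, 57 mm behind the box's front and 51 mm from its right side; at vent_box x = -30, y = -127 mm.
- lid (a joint): Angle of the lid (rad): 0 shut, growing as its front is lifted, up to 1.2. Hinge line along y of vent_box at x = +70 mm, z = 86 mm. The lid is 152 mm from hinge to front edge, 132 mm wide, 8 mm thick. A spring pulls it shut: with its weight about 3 N at the handle when shut, 4 to 5 N at 0.8 rad; let go, it slams shut.
- lid_handle (a point): Point to grip on the lid's handle, turning with the lid: a black flat-sided bar 12 mm wide (y), 16 mm high, 66 mm long, standing straight out from the middle of the lid's front edge in the lid's plane; free space below and beside it. The point is on its centre line, 40 mm before the lid's front edge, 192 mm from the hinge line. Axes: x along the lid to the hinge, y along the hinge.
- marker (a joint): Angle of the marker arm (rad), on the scale of lid: at equal values the lid is parallel to the arm. Set somewhere from 0.45 to 0.80, held by friction; leave it as it is.
- marker_tip (a point): Tip of the marker arm, a thin dark steel strip (10 mm wide, 3 mm thick, with a black clamp knob) left of the lid, which turns on the lid's hinge line and points up and to the front. The tip is 152 mm from the hinge line, as far as the lid's front edge, and 78 mm left of the handle's centre line. Axes: x along the arm to the hinge, y along the hinge.
- small_offcut: Bystander: small wooden offcut, 30x40x16 mm, lying on the deck behind the dial; origin at the centre of its underside.
- tape_measure: Bystander: yellow tape measure in its case, 35x73x60 mm, on the table left of the box; origin at the centre of its underside.
- polish_tin: Bystander: flat round tin, 71 mm across, 24 mm high, on the table left of the box; origin at the centre of its underside.
- glue_bottle: Bystander: white glue bottle, 51 mm across, 170 mm high, on the table right of the box; origin at the centre of its underside.
- side_cutters: Bystander: pair of side cutters, 142x68x12 mm, lying on the table in front of the box to the left; origin at the centre of its underside.
- small_chisel: Bystander: small chisel with a brown handle, 160x22x22 mm, lying on the table right of the box; origin at the centre of its underside.
- cured_block: Bystander: wooden block, 34x46x22 mm, lying inside the chamber under the lid; origin at the centre of its underside.

How it is judged:
By the outcome, as a careful person would: the job done as asked, in the order asked, and still so for the second after the job is handed in, while the arm keeps its last pose, push and grip.
It also fails if it takes over 51 s, if anything falls off the work surface, if the arm or the gripper's body presses on something with over 40 N, if the wrist force passes 120 N, or if a joint passes its speed limit or range.

## Robot

A 7-joint arm with a two-finger parallel gripper is mounted at the origin on a cart in front of the work surface, level with it; the furniture and walls round the work are solid. World frame = base frame: x ahead of the robot, y to its left, z up, the work surface at z = 0. Lengths are in m, angles in rad, forces in N, time in s.
With the tool pointing down it reaches from about 0.425 to 0.825 m from the base axis. Payload 3.6 kg.
Tool frame: the origin (TCP) lies where the fingers leave the gripper's body, on its centre line; the fingertips stand 73 mm ahead of it and the grasp point (between the pads) lies 54 mm ahead of it; x points along the fingers, y is the direction in which the jaws open and shut, and the axes are right-handed (so a half turn about x gives the same grasp; the last joint's range is limited). The gripper opens to 85 mm and grips with 20 to 120 N. Pads are 22 mm wide; open, the fingers measure 114 mm over their backs; the gripper's body (76 mm by 85 mm) begins 54 mm behind the grasp point. The pads swing forward as they close: fully open they stand 13 mm farther back than shut.
Start: joints at [-1.284, 0.615, -0.013, 1.423, 0.008, 1.103, -0.04], TCP at [0.201, 0.618, 0.304] pointing down, gripper open.
Joint ranges: [-3.12, 3.12], [-0.3, 2.06], [-1.34, 1.32], [0.26, 2.42], [-1.36, 4.5], [0.01, 1.98], [-2.84, 2.84]. Speed limits (rad/s): [2.79, 2.79, 3.14, 3.14, 3.14, 3.14, 3.14].

## Interface

Orientations are given as a unit quaternion [x, y, z, w].
In Python, from station import arm, snapshot, camera_info, ticket gives the robot as it stands. Calls block until the motion is done:
- arm.movep(position, orientation): joint-space move of the TCP to a pose.
- arm.line_to(position, velocity=0.15, ori=None): straight line of the TCP; ori=None keeps the orientation; velocity is the mean speed in m/s.
- arm.move_j(angles): joint-space move.
- arm.move_gripper(opening, effort=None): opening from 0.0 (shut) to 1.0 (fully open); effort is the grip in N (None keeps the last); returns when the fingers have stopped.
- arm.pause(seconds).
- arm.ik(position, orientation): joint angles nearest the present ones, or None.
- snapshot(name): name is "scene" or "top" or "wrist"; returns the picture (420x560x3 uint8, blue, green, red); there is no depth.
- camera_info(name): a dict with "fx", "fy", "cx", "cy" (pixels), "R" (3x3) and "t" (3): a world point X has camera coordinates R X + t; the wrist camera has in their place "T_tool_cam" (4x4, takes a point from camera to tool coordinates, whose origin is the TCP and whose axes are the tool frame's). Camera axes: x right, y down, z forward; pixel columns grow to the right and rows downward; lengths in m; the calibration is good to about 2 mm. A picture is of the moment at which its call begins: read the wrist's pose just before it. camera_info takes no time and is no camera call.
A pose or a line that the arm cannot do raises arm.MotionError and nothing moves.
- ticket.finish_job(): hands the job in, once; it reports no verdict.
Readings, each from a call of its own:
- arm.read_time(): time.
- arm.read_joint_positions(): joint angles.
- arm.read_dq(): joint speeds.
- arm.read_effort(): joint torques, N m.
- arm.read_tool_pos(): TCP position.
- arm.read_eef_rot(): TCP orientation.
- arm.read_ft_force(): force on the tool from outside, world axes, zero at the start.
- arm.read_wrist_torque(): the same for the moment, N m.
- arm.read_opening(): opening from 0.0 (shut) to 1.0 (fully open).
Only numpy, scipy, OpenCV 4.12 (cv2) and the standard library are available. Lean on these libraries where they do the work, as an engineer would, in place of code of your own. Each camera call takes 0.05 s, during which the arm holds its last target. There are 200 camera calls.

## Working session

There is one attempt and no reset: what is moved stays moved. The work goes in short steps, each a Python script; the robot and the scene stay as the last script left them, time stands still between calls to the robot, and variables do not carry over. Pictures are saved under pics/ and viewed, about 8 in all and at most 12, crops included, and the job is handed in when it is done.

```bash
mkdir -p pics; ls
python3 - <<'E'
from station import arm, snapshot, camera_info
import cv2
for n in("scene","top"):
    cv2.imwrite(f"pics/{n}0.png",snapshot(n)); print(n,camera_info(n))
print(camera_info("wrist"),arm.read_time(),arm.read_eef_rot())
E
```

```text
pics
scene {'fx': 431.5847322668837, 'fy': 431.5847322668837, 'cx': 275.2803421024417, 'cy': 206.75035007745973, 'R': array([[ 0.62397644, -0.78109103,  0.02345651],
       [-0.44327413, -0.37851182, -0.81254959],
       [ 0.64355376,  0.49661414, -0.58241991]]), 't': array([-0.39351855,  0.28317399,  0.59509806])}
top {'fx': 524.5935887497508, 'fy': 524.5935887497508, 'cx': 281.218216288911, 'cy': 206.50453066915316, 'R': array([[-0.01966796, -0.99980171,  0.0031163 ],
       [-0.99013781,  0.01904523, -0.13879626],
       [ 0.13870938, -0.00581541, -0.99031605]]), 't': array([-0.03159937,  0.57027762,  1.04038591])}
{'fx': 358.7871326890132, 'fy': 358.7871326890132, 'cx': 276.50880628656756, 'cy': 208.86725228304255, 'T_tool_cam': array([[-1.25729062e-04, -2.88153475e-01,  9.57584231e-01,
        -7.02634575e-02],
       [ 9.99999964e-01, -2.64076198e-04,  5.18331251e-05,
         1.93024483e-04],
       [ 2.37939307e-04,  9.57584203e-01,  2.88153498e-01,
        -7.44155564e-02],
       [ 0.00000000e+00,  0.00000000e+00,  0.00000000e+00,
         1.00000000e+00]])} 0.1 [ 0.10964701  0.69855192 -0.11126201  0.69830045]
```

View pics/top0.png

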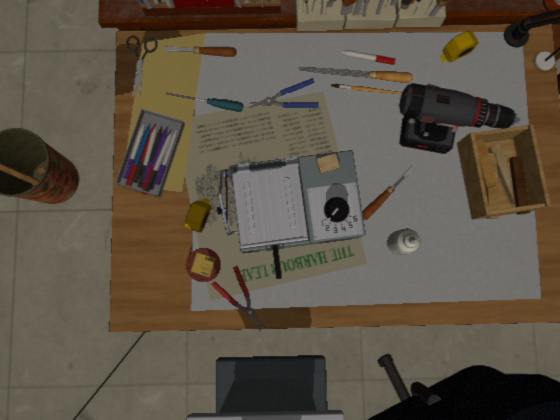

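View pics/scene0.png

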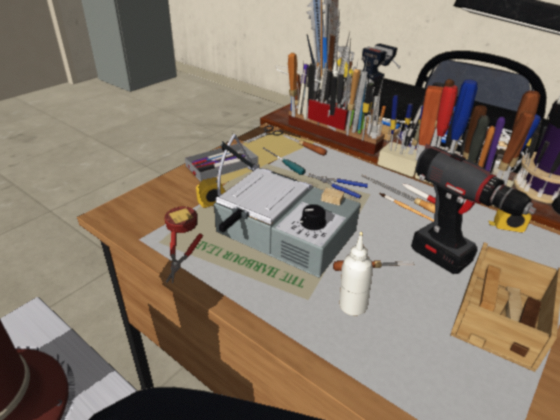

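The top view shows the dial at about (337,209), the handle running (277,246) to (278,277), and the marker arm at about (222,200). I'll enlarge that area to read off the corners.

Run:
```python
import cv2
a=cv2.imread("pics/top0.png")[140:290,200:380]
cv2.imwrite("pics/c1.png",cv2.resize(a,None,fx=4,fy=4,interpolation=cv2.INTER_CUBIC))
```

```text
(no output)
```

View pics/c1.png

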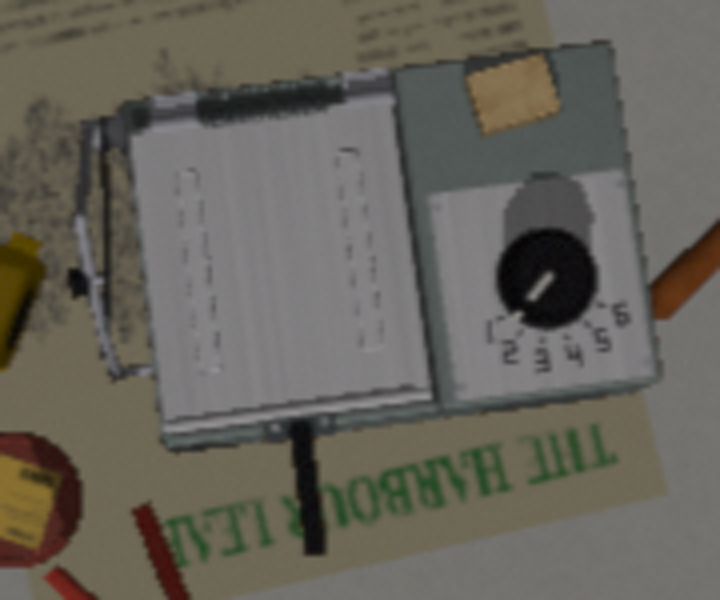

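```bash
cat > h.py <<'E'
import numpy as np, cv2
from station import arm, snapshot, camera_info, ticket
from scipy.spatial.transform import Rotation as Ro
def cam(n,pose=None):
    c=camera_info(n)
    if n!="wrist": return c,c["R"].T,-c["R"].T@c["t"]
    p,q=pose; T=c["T_tool_cam"]; Rt=Ro.from_quat(q).as_matrix()
    return c,Rt@T[:3,:3],Rt@T[:3,3]+p
def ray(n,uv,pose=None):
    c,A,o=cam(n,pose); d=A@np.array([(uv[0]-c["cx"])/c["fx"],(uv[1]-c["cy"])/c["fy"],1]); return o,d/np.linalg.norm(d)
def onz(n,uv,z,pose=None):
    o,d=ray(n,uv,pose); return o+d*(z-o[2])/d[2]
def proj(n,X,pose=None):
    c,A,o=cam(n,pose); v=A.T@(np.asarray(X)-o); return np.array([c["fx"]*v[0]/v[2]+c["cx"],c["fy"]*v[1]/v[2]+c["cy"]])
def quat(x,y):
    x=np.array(x,float);x/=np.linalg.norm(x);y=np.array(y,float);y-=x*(x@y);y/=np.linalg.norm(y)
    return Ro.from_matrix(np.c_[x,y,np.cross(x,y)]).as_quat()
def wshot(f):
    pose=(np.array(arm.read_tool_pos()),np.array(arm.read_eef_rot())); im=snapshot("wrist"); cv2.imwrite(f"pics/{f}.png",im)
    np.savez(f"pics/{f}.npz",p=pose[0],q=pose[1]); return im,pose
E
python3 - <<'E'
from h import *
P={k:onz("top",np.array(v)/4+[200-.375,140-.375],z) for k,v,z in [("FR",(658,380),.08),("BR",(612,42),.08),("FL",(165,448),.08),("dial",(548,278),.112),("htip",(315,553),.09),("hbase",(300,425),.09)]}
for k,v in P.items(): print(k,v.round(4))
for a,b in(("FR","BR"),("htip","hbase")):
    d=P[b]-P[a]; print(a,b,np.degrees(np.arctan2(d[1],d[0])),np.linalg.norm(d))
d=P["FL"]-P["FR"]; print(np.degrees(np.arctan2(-d[0],d[1])),np.linalg.norm(d))
print(Ro.from_quat(arm.read_eef_rot()).as_matrix().round(3))
E
```

```text
FR [ 0.5049 -0.2045  0.08  ]
BR [ 0.6757 -0.1884  0.08  ]
FL [0.4763 0.0383 0.08  ]
dial [ 0.5523 -0.1485  0.112 ]
htip [ 0.4239 -0.0342  0.09  ]
hbase [ 0.4856 -0.0281  0.09  ]
FR BR 5.371850587128251 0.17157443034952216
htip hbase 5.660282636976863 0.062012630829360246
6.731438185354659 0.2444353135947299
[[-0.001  0.309  0.951]
 [-0.002  0.951 -0.309]
 [-1.    -0.002  0.   ]]
```

Run:
```python
from h import *
y=np.radians(6); ex=np.array([np.cos(y),np.sin(y),0]); ey=np.array([-np.sin(y),np.cos(y),0])
q=quat([0,0,-1],ey)
print(arm.ik([.53,-.04,.30],q))
arm.movep([.53,-.04,.30],q)
wshot("w1"); print(arm.read_time(),arm.read_tool_pos(),arm.read_joint_positions())
im=cv2.imread("pics/w1.png"); cv2.imwrite("pics/w1b.png",cv2.resize(im,(800,600),interpolation=cv2.INTER_CUBIC))
```

```text
[-0.08633253  0.43844642  0.17613281  1.77644222 -0.09260516  0.93472066
  1.80406612]
2.75 [ 0.53021217 -0.03893805  0.29995718] [-0.08743813  0.43862904  0.17513875  1.77616086 -0.09271888  0.93470515
  1.8039919 ]
```

View pics/w1b.png

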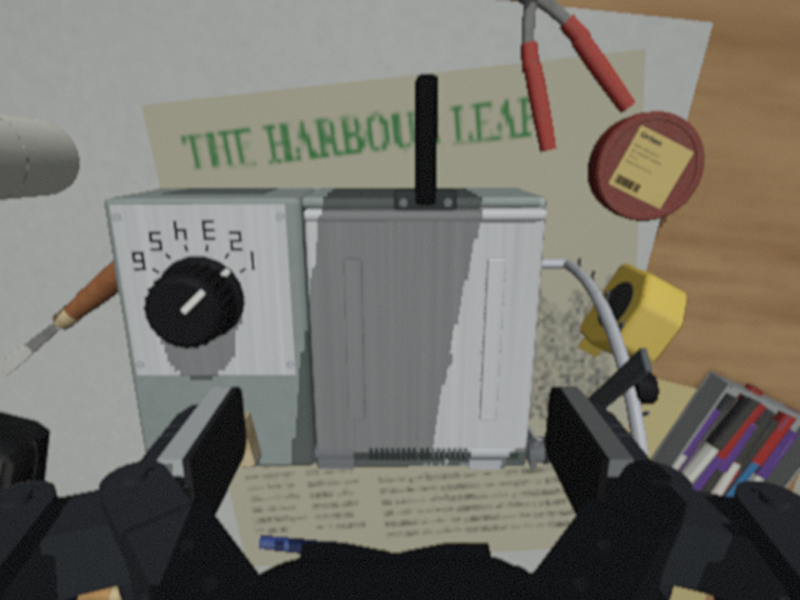

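```bash
cat >> h.py <<'E'
class Box:
    def __init__(s,dial,yaw):
        s.R=np.array([[np.cos(yaw),-np.sin(yaw),0],[np.sin(yaw),np.cos(yaw),0],[0,0,1]]); s.o=np.zeros(3); s.o=np.array([*dial[:2],0])-s.R@[-.030,-.127,0]
    def w(s,p): return s.o+s.R@np.array(p,float)
    def b(s,p): return s.R.T@(np.asarray(p)-s.o)
    def marker(s,n,uv,pose=None,yb=.081):
        o,d=ray(n,uv,pose); o=s.b(o); d=s.R.T@d; p=o+d*(yb-o[1])/d[1]; v=p-[.070,yb,.086]; return np.arctan2(v[2],-v[0]),np.hypot(v[0],v[2])
E
python3 - <<'E'
from h import *
f=np.load("pics/w1.npz"); pose=(f["p"],f["q"])
W=lambda u,z: onz("wrist",np.array(u)*.7,z,pose)
FR,FL=W((108,203),.08),W((545,193),.08); dial=W((196,301),.112); ht,hb=W((426,78),.094),W((426,200),.094)
print("FR",FR,"FL",FL,"w",np.linalg.norm(FL-FR),"dial",dial,"h",ht,hb)
d=FL-FR; print("yaw front",np.degrees(np.arctan2(-d[0],d[1]))); d=hb-ht; print("yaw h",np.degrees(np.arctan2(d[1],d[0])))
a,b=W((184,312),.112),W((204,290),.112); yaw=np.radians(6)
B=Box(dial,yaw); v=B.R.T@(b-a); print("pointer left of -x",np.arctan2(v[1],-v[0]),"dial=",1-np.arctan2(v[1],-v[0]))
for k,p in dict(FR=FR,FL=FL,ht=ht,hb=hb).items(): print(k,B.b(p).round(4))
# expected FR (-.087,-.178) FL(-.087,.072) ht y=.003
for uv in [(645,353),(638,351),(650,358)]: print("marker",B.marker("wrist",np.array(uv)*.7,pose))
print("tick2",B.b(W((228,272),.08)))
E
```

```text
FR [ 0.50475936 -0.20243874  0.08      ] FL [0.47339673 0.03977861 0.08      ] w 0.2442393404526144 dial [ 0.54614206 -0.14191603  0.112     ] h [ 0.42332834 -0.03405086  0.094     ] [ 0.48289582 -0.02664353  0.094     ]
yaw front 7.377688756390539
yaw h 7.088451207695146
pointer left of -x 0.7748292986640131 dial= 0.22517070133598693
FR [-0.0775 -0.1829  0.08  ]
FL [-0.0834  0.0613  0.08  ]
ht [-0.1409 -0.0069  0.094 ]
hb [-0.0809 -0.0057  0.094 ]
marker (np.float64(0.7382220247415806), np.float64(0.1309975301543331))
marker (np.float64(0.712012426965492), np.float64(0.12592756522610477))
marker (np.float64(0.7642962673835811), np.float64(0.13378395993368056))
tick2 [-0.03785342 -0.1193835   0.08      ]
```

Run:
```python
from h import *
y=np.radians(6.7); ey=np.array([-np.sin(y),np.cos(y),0])
q=quat([0,0,-1],ey)
arm.movep([.53,-.147,.25],q)
im,p=wshot("w2"); print(arm.read_time(),p)
cv2.imwrite("pics/w2b.png",cv2.resize(im,(800,600),interpolation=cv2.INTER_CUBIC))
# marker views: camera to left-front, looking horizontally at the marker
for a in (-.9,0,.9):
    Rz=Ro.from_euler("z",a); print(a,arm.ik([.55,-.147,.159],quat([0,0,-1],Rz.apply(ey))))
```

```text
3.3417 (array([ 0.52997858, -0.14726803,  0.24951857]), array([-0.04067571,  0.70615945,  0.04113087,  0.70568589]))
-0.9 [ 2.62220769e-04  6.95772028e-01  3.55937484e-01  1.82210981e+00
 -3.59649032e-01  6.87551215e-01  1.34875289e+00]
0 [ 0.12982915  0.67408504  0.14685635  1.81785726 -0.14945972  0.66034502
  2.05099109]
0.9 [ 0.26240307  0.67022396 -0.0624003   1.81343572  0.06323239  0.65984977
  2.751226  ]
```

View pics/w2b.png

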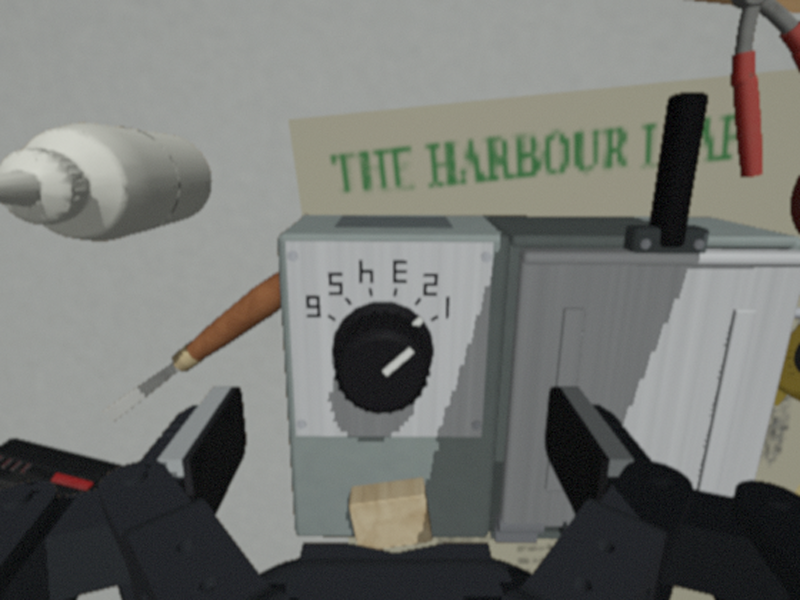

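Run:
```python
from h import *
f=np.load("pics/w2.npz"); pose=(f["p"],f["q"])
W=lambda u,z: onz("wrist",np.array(u)*.7,z,pose)
T=[(433,318),(418,300),(397,293),(371,292),(348,300),(332,318)]
P=np.array([W(t,.08)[:2] for t in T]); ang=np.array([1,.6,.2,-.2,-.6,-1.])
# P = c + r*Rot(yaw)*(-cos,+sin)
A=[];b=[]
for p,a in zip(P,ang):
    A+=[[1,0,-np.cos(a),-np.sin(a)],[0,1,np.sin(a),-np.cos(a)]]; b+=list(p)
s,res,*_=np.linalg.lstsq(np.array(A),np.array(b),rcond=None); print("axis",s[:2],"r",np.hypot(*s[2:]),"yaw deg",np.degrees(np.arctan2(s[3],s[2])),res)
for e,c in(((287,237),"FRdeck"),((297,536),"BR"),((495,232),"deckFL")): print(c,W(e,.08))
print("top",W((383,352),.112))
im=cv2.imread("pics/w2.png"); roi=im[205:290,230:306]; m=(roi.min(2)>120).astype(np.uint8)
n,l,st,_=cv2.connectedComponentsWithStats(m)
for i in range(1,n):
    yx=np.argwhere(l==i)
    if 5<len(yx)<120:
        v=yx[:,::-1]+[230,205]; c=v.mean(0); u,sv,vt=np.linalg.svd(v-c); t=(v-c)@vt[0]
        z=.112; g=[onz("wrist",c+vt[0]*k,z,pose) for k in(t.min(),t.max())]; d=g[1]-g[0]; d=d*np.sign(-d[0])
        print(len(v),c/.7,np.arctan2(d[1],-d[0]),np.linalg.norm(d),g)
```

```text
axis [ 0.55431803 -0.14971279] r 0.029955776667629015 yaw deg 6.23359789669028 [2.04688892e-06]
FRdeck [ 0.5035716  -0.20086993  0.08      ]
BR [ 0.67397657 -0.185817    0.08      ]
deckFL [ 0.4899396  -0.10383767  0.08      ]
top [ 0.54309901 -0.15032271  0.112     ]
```

Run:
```python
from h import *
f=np.load("pics/w2.npz"); pose=(f["p"],f["q"]); yaw=np.radians(6.3)
B=Box([.5543,-.1497],yaw)
print("top centre px",proj("wrist",B.w([-.030,-.127,.112]),pose)/.7)
for z,u in((.112,(385,374)),(.112,(412,351)),(.085,(417,322))):
    v=B.b(onz("wrist",np.array(u)*.7,z,pose))-[-.03,-.127,0]; print(v, "left of -x",np.arctan2(v[1],-v[0]))
for d in(0,.4):
    a=1-d
    print(d,[(proj("wrist",B.w([-.03-r*np.cos(a),-.127+r*np.sin(a),.112]),pose)/.7).round(0) for r in(0,.008,.019)], "skirt",proj("wrist",B.w([-.03-.0235*np.cos(a),-.127+.0235*np.sin(a),.085]),pose)/.7)
for q in ("FR",(-.087,-.178,.08)),("BR",(.0875,-.178,.08)),("FL",(-.087,.072,.08)),("htip",(-.148,.003,.094)): print(q[0],B.w(q[1]))
im=cv2.imread("pics/w2.png")[190:290,220:320]; cv2.imwrite("pics/c2.png",cv2.resize(im,(600,600),interpolation=cv2.INTER_CUBIC))
```

```text
top centre px [381.65345037 375.43050929]
[-0.00070064  0.00148374  0.112     ] left of -x 1.1296244599684933
[-0.01173899  0.01327871  0.112     ] left of -x 0.8468660030007824
[-0.01568608  0.01652273  0.085     ] left of -x 0.8113679640441798
0 [array([382., 375.]), array([397., 367.]), array([418., 354.])] skirt [423.56955145 327.83277295]
0.4 [array([382., 375.]), array([392., 362.]), array([406., 343.])] skirt [410.40191332 314.71289392]
FR [ 0.50324068 -0.20664686  0.08      ]
BR [ 0.67668686 -0.18749823  0.08      ]
FL [0.4758071  0.04184337 0.08      ]
htip [ 0.42274715 -0.03343372  0.094     ]
```

View pics/c2.png

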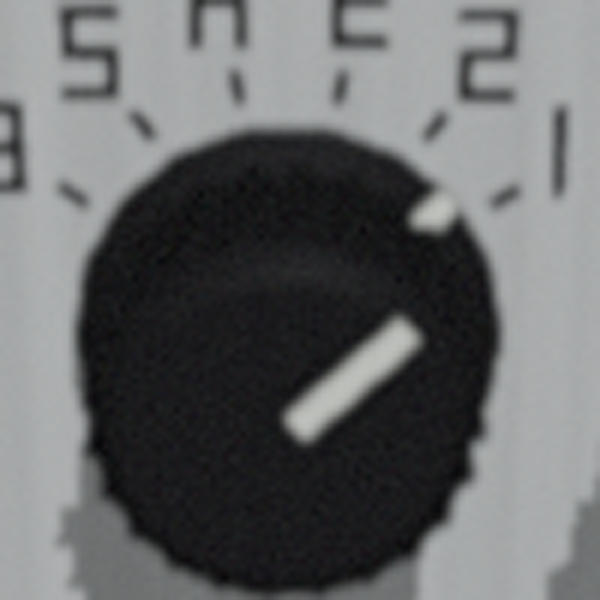

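```bash
cat > turn.py <<'E'
from h import *
def turn(a0,a1,tag,yaw=np.radians(6.3),c=(.5543,-.1497)):
    ey=np.array([-np.sin(yaw),np.cos(yaw),0])
    Q=lambda a: quat([0,0,-1],Ro.from_euler("z",a).apply(ey))
    z=.159
    arm.movep([*c,.25],Q(a0)); arm.line_to([*c,z],velocity=.15)
    print("down F",np.round(arm.read_ft_force(),1))
    arm.move_gripper(0.,effort=25); print("open",arm.read_opening(),"F",np.round(arm.read_ft_force(),1))
    for a in np.linspace(a0,a1,6)[1:]:
        arm.movep([*c,z],Q(a)); print(round(a,2),np.round(arm.read_ft_force(),1),np.round(arm.read_wrist_torque(),2))
    arm.move_gripper(1.); arm.line_to([*c,.25],velocity=.2)
    arm.movep([.53,-.147,.25],Q(0)); im,p=wshot(tag); print(arm.read_time())
    cv2.imwrite(f"pics/{tag}b.png",cv2.resize(im[170:310,200:350],(600,560),interpolation=cv2.INTER_CUBIC))
if __name__=="__main__": 
    turn(-.85,.15,"w3")
E
python3 turn.py
```

```text
down F [-0.3 -0.   0.7]
open 0.48058900308169633 F [-1.6  0.1  6.4]
-0.65 [-2.   0.4  6.2] [-0.12  0.52  0.08]
-0.45 [-2.4 -0.1  6.5] [-0.16  0.5   0.09]
-0.25 [-2.5 -0.9  5.7] [-0.21  0.52  0.07]
-0.05 [-3.1 -0.6  6.6] [-0.22  0.51  0.07]
0.15 [-3.4 -1.7  6.7] [-0.25  0.5   0.1 ]
8.0333
```

View pics/w3b.png

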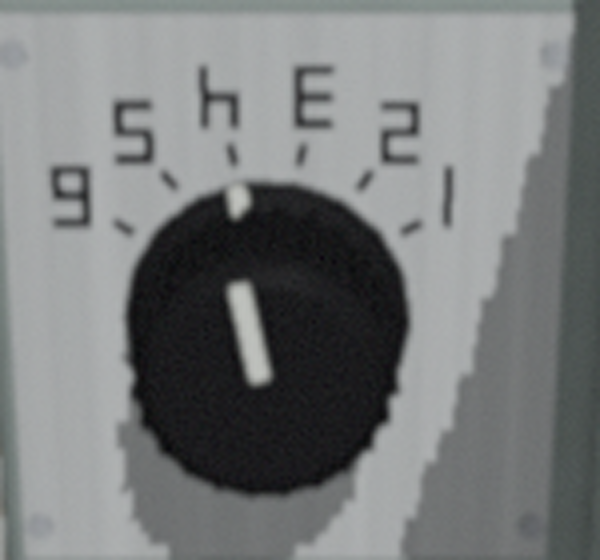

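Dial pointer and skirt mark now aim at the 4 tick (skirt mark at (237,200), tick at (232,152) in the crop). Next is the marker angle.

Run:
```python
from h import *
ax=np.array([.5543,-.1497]); B=Box(ax,np.radians(6.3))
ey=B.R[:,1]
# view from above-left, tool tilted so that camera looks down and to the right (-y)
for tilt in (.7,.5):
  for back in (.25,.3):
    d=B.R@np.array([0,-np.sin(tilt),-np.cos(tilt)])
    for s in(1,-1):
      q=quat(d,s*B.R[:,0]); p=B.w([-.03,.08,.15])-d*back
      print(tilt,back,s,arm.ik(p,q) is not None,p)
f=np.load("pics/w1.npz"); pose=(f["p"],f["q"])
for uv in [(645,353),(638,351),(650,358)]: print("marker",B.marker("wrist",np.array(uv)*.7,pose))
for th in(.45,.55,.65,.75): print(th,[ (proj(n,B.w([.07-.152*np.cos(th),.081,.086+.152*np.sin(th)]),pose)).round(1) for n in("top","scene","wrist")])
im=cv2.imread("pics/scene0.png")[120:220,180:300]; cv2.imwrite("pics/c3.png",cv2.resize(im,None,fx=5,fy=5,interpolation=cv2.INTER_CUBIC))
```

```text
0.7 0.25 1 True [0.5139118  0.21613172 0.34121055]
0.7 0.25 -1 True [0.5139118  0.21613172 0.34121055]
0.7 0.3 1 True [0.51037716 0.24814809 0.37945266]
0.7 0.3 -1 True [0.51037716 0.24814809 0.37945266]
0.5 0.25 1 True [0.51843264 0.17518248 0.36939564]
0.5 0.25 -1 True [0.51843264 0.17518248 0.36939564]
0.5 0.3 1 True [0.51580217 0.199009   0.41327477]
0.5 0.3 -1 True [0.51580217 0.199009   0.41327477]
marker (np.float64(0.76001566506574), np.float64(0.15175863556937041))
marker (np.float64(0.7401010758445907), np.float64(0.14702289003466998))
marker (np.float64(0.7803546698404018), np.float64(0.15436846204138335))
0.45 [array([229.8, 239.5]), array([213.1, 166.3]), array([428.5, 182.9])]
0.55 [array([228.7, 234.9]), array([215.1, 158.9]), array([436.2, 199.9])]
0.65 [array([227.4, 229.5]), array([217.5, 151.5]), array([443.8, 220.4])]
0.75 [array([226.1, 223.4]), array([220.3, 144.3]), array([451. , 244.3])]
```

View pics/c3.png

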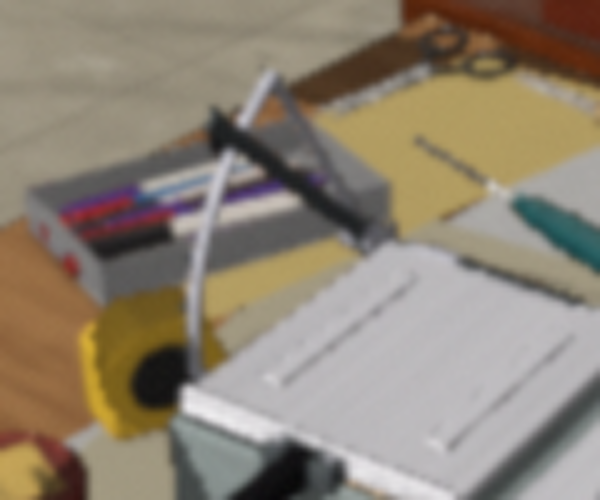

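Run:
```python
from h import *
B=Box([.5543,-.1497],np.radians(6.3)); t=.7
d=B.R@np.array([0,-np.sin(t),-np.cos(t)]); q=quat(d,B.R[:,0]); p=B.w([-.03,.08,.15])-d*.25
arm.movep(p,q); im,pose=wshot("w4"); print(arm.read_time(),pose)
for th in(.65,.75,.8): print(th,proj("wrist",B.w([.07-.152*np.cos(th),.081,.086+.152*np.sin(th)]),pose))
for n,x in dict(hinge=(.07,.081,.086),lidFL=(-.082,.069,.09)).items(): print(n,proj("wrist",B.w(x),pose))
cv2.imwrite("pics/w4b.png",cv2.resize(im,(800,600),interpolation=cv2.INTER_CUBIC))
```

```text
10.0333 (array([0.51416709, 0.21517399, 0.34117396]), array([ 0.28140107,  0.31399207, -0.60547976,  0.67499384]))
0.65 [253.48316341 209.49112705]
0.75 [264.51758477 220.94772485]
0.8 [270.71688849 226.46514302]
hinge [376.83976778 132.8468856 ]
lidFL [227.04716915 144.23005556]
```

View pics/w4b.png

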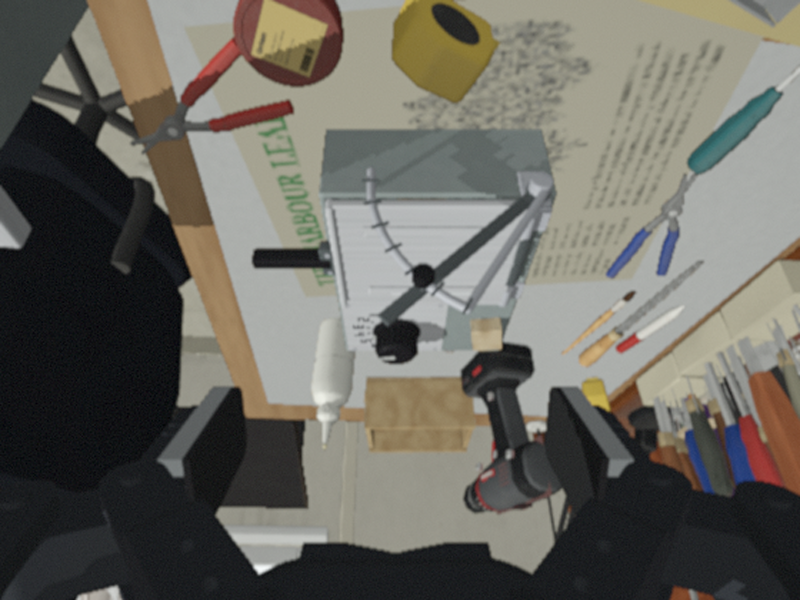

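Tip at (384,318) and pivot at (540,184) in the 800-px view. All three views put the marker at 0.76–0.775. Now I'll check the handle path with IK, then grip.

```bash
cat > lid.py <<'E'
from h import *
B=Box([.5543,-.1497],np.radians(6.3))
def pose(th,phi0,back=.054):
    g=B.w([.07-.192*np.cos(th),.003,.086+.192*np.sin(th)]); f=phi0+th
    d=B.R@np.array([np.cos(f),0,-np.sin(f)]); return g-d*back,quat(d,B.R[:,1])
E
python3 - <<'E'
from lid import *
for p0 in (.7,.8,.9,1.0):
    J=[arm.ik(*pose(t,p0)) for t in(0,.25,.5,.78)]; J.append(arm.ik(*pose(0,p0,.15)))
    print(p0,[None if j is None else np.round(j,2) for j in J])
E
```

```text
0.7 [None, None, array([ 0.35,  0.38, -0.4 ,  2.28,  0.61,  0.18,  1.1 ]), array([-0.06,  0.39,  0.1 ,  1.95, -0.08,  0.72,  1.77]), None]
0.8 [None, None, array([ 0.52,  0.43, -0.65,  2.2 ,  0.67,  0.39,  1.03]), array([-0.11,  0.43,  0.16,  1.87, -0.09,  0.85,  1.78]), None]
0.9 [None, array([ 0.6 ,  0.54, -0.76,  2.4 ,  1.9 ,  0.34, -0.17]), array([ 0.19,  0.4 , -0.22,  2.13,  0.15,  0.46,  1.54]), array([-0.15,  0.48,  0.22,  1.8 , -0.1 ,  0.98,  1.79]), None]
1.0 [None, array([ 0.2 ,  0.44, -0.21,  2.34,  0.7 ,  0.07,  1.01]), array([ 0.04,  0.42, -0.03,  2.06,  0.01,  0.59,  1.69]), array([-0.17,  0.53,  0.25,  1.73, -0.1 ,  1.11,  1.8 ]), None]
```

Run:
```python
from lid import *
for p0 in (1.2,1.3,1.4,1.5,1.6):
    J=[arm.ik(*pose(t,p0)) for t in(0,.25,.5,.78)]; J+=[arm.ik(*pose(0,p0,.12)),arm.ik(*pose(0,p0,.15))]
    print(p0,[None if j is None else np.round(j,2) for j in J])
```

```text
1.2 [None, array([ 0.27,  0.48, -0.33,  2.18,  0.37,  0.4 ,  1.33]), array([-0.09,  0.5 ,  0.14,  1.92, -0.06,  0.86,  1.76]), array([-0.19,  0.63,  0.29,  1.6 , -0.1 ,  1.34,  1.8 ]), None, array([ 0.39,  0.31, -0.4 ,  2.41,  0.79,  0.1 ,  0.93])]
1.3 [array([ 0.31,  0.57, -0.38,  2.35,  1.7 ,  0.17,  0.02]), array([ 0.12,  0.49, -0.14,  2.11,  0.13,  0.52,  1.56]), array([-0.13,  0.54,  0.2 ,  1.85, -0.08,  0.98,  1.78]), array([-0.19,  0.68,  0.3 ,  1.53, -0.09,  1.46,  1.81]), array([ 0.7 ,  0.52, -0.9 ,  2.32,  1.15,  0.43,  0.54]), array([ 0.81,  0.48, -1.04,  2.3 ,  1.  ,  0.5 ,  0.68])]
1.4 [array([ 0.32,  0.58, -0.4 ,  2.27,  0.93,  0.25,  0.77]), array([ 0.03,  0.52, -0.03,  2.04,  0.04,  0.66,  1.66]), array([-0.16,  0.59,  0.24,  1.79, -0.09,  1.1 ,  1.79]), array([-0.19,  0.73,  0.3 ,  1.47, -0.08,  1.56,  1.81]), array([ 0.36,  0.43, -0.44,  2.24,  0.47,  0.37,  1.23]), array([ 0.21,  0.34, -0.22,  2.22,  0.13,  0.42,  1.58])]
1.5 [array([ 0.26,  0.59, -0.33,  2.2 ,  0.53,  0.35,  1.17]), array([-0.03,  0.56,  0.06,  1.97, -0.01,  0.79,  1.71]), array([-0.17,  0.64,  0.26,  1.72, -0.09,  1.22,  1.8 ]), array([-0.18,  0.79,  0.29,  1.41, -0.07,  1.67,  1.8 ]), array([ 0.14,  0.43, -0.15,  2.16,  0.12,  0.49,  1.58]), array([ 0.02,  0.37,  0.02,  2.13, -0.03,  0.57,  1.74])]
1.6 [array([ 0.16,  0.6 , -0.21,  2.13,  0.26,  0.47,  1.43]), array([-0.09,  0.61,  0.13,  1.9 , -0.04,  0.91,  1.74]), array([-0.18,  0.7 ,  0.27,  1.66, -0.08,  1.33,  1.8 ]), array([-0.17,  0.84,  0.28,  1.36, -0.05,  1.77,  1.8 ]), array([ 0.03,  0.47, -0.01,  2.07,  0.02,  0.63,  1.68]), array([-0.06,  0.42,  0.1 ,  2.04, -0.06,  0.71,  1.76])]
```

Run:
```python
from lid import *
P0=1.55; TH=.77
p,q=pose(0,P0,.19); arm.movep([.47,.10,.36],q); arm.movep(p,q)
arm.line_to(pose(0,P0)[0],velocity=.12)
print("down",np.round(arm.read_ft_force(),1))
arm.move_gripper(0.,effort=70); print("open",arm.read_opening(),np.round(arm.read_ft_force(),1),arm.read_time())
for t in np.linspace(0,TH,12)[1:]:
    p,q=pose(t,P0); arm.line_to(p,velocity=.08,ori=q)
    print(round(t,3),np.round(arm.read_ft_force(),1),round(arm.read_opening(),3))
arm.pause(.3)
print("err mm",(np.array(arm.read_tool_pos())-p)*1e3,arm.read_time())
for n in("scene","top"): cv2.imwrite(f"pics/{n}1.png",snapshot(n))
im=cv2.imread("pics/scene1.png")[80:230,170:330]; cv2.imwrite("pics/c4.png",cv2.resize(im,None,fx=4,fy=4,interpolation=cv2.INTER_CUBIC))
```

```text
down [ 0.2 -0.8 -0.4]
open 0.1272078977098008 [ 0.5 -2.4  0.9] 14.275
0.07 [ 0.  -4.2 -2. ] 0.124
0.14 [-0.6 -4.8 -1.9] 0.126
0.21 [-0.1 -5.7 -2.2] 0.124
0.28 [ 0.1 -5.  -2.3] 0.122
0.35 [-0.5 -4.7 -2.3] 0.128
0.42 [-0.6 -3.9 -1.9] 0.129
0.49 [-1.1 -5.  -2.6] 0.128
0.56 [-1.4 -4.9 -1.1] 0.128
0.63 [-1.3 -4.9 -1.7] 0.128
0.7 [-2.  -5.5  0.1] 0.121
0.77 [-2.8 -5.2 -0.1] 0.124
err mm [-0.73388536 -0.95851427 -0.5636606 ] 18.15
```

View pics/c4.png

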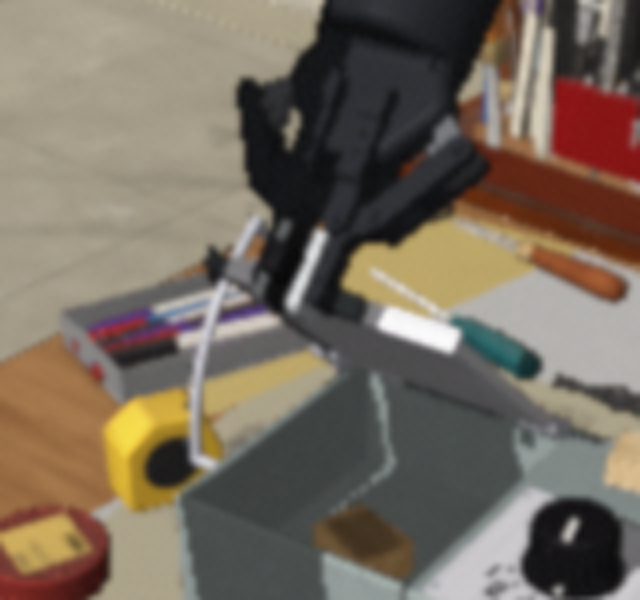

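Run:
```python
from lid import *
for th in(.74,.77,.8): print(th,[((proj("scene",B.w([.07-.152*np.cos(th),y,.086+.152*np.sin(th)]))-[170,80])*4).round(0) for y in(.081,-.063)])
im=cv2.imread("pics/top1.png")[150:270,200:350]; cv2.imwrite("pics/c5.png",cv2.resize(im,None,fx=5,fy=5,interpolation=cv2.INTER_CUBIC))
```

```text
0.74 [array([200., 260.]), array([450., 344.])]
0.77 [array([204., 251.]), array([454., 335.])]
0.8 [array([207., 243.]), array([458., 326.])]
```

View pics/c5.png

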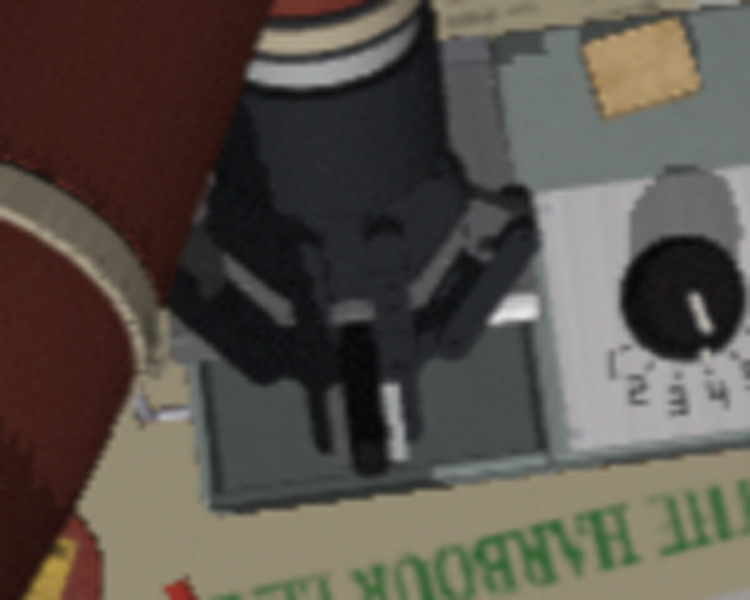

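Run:
```python
from lid import *
a=cv2.imread("pics/scene0.png"); b=snapshot("scene")
t=a[138:152,217:229]; r=cv2.matchTemplate(b[130:160,209:237],t,cv2.TM_CCOEFF_NORMED); print("tip match",cv2.minMaxLoc(r),"unmoved=(8,8)")
print(arm.read_opening(),np.round(arm.read_ft_force(),1),arm.read_time())
ticket.finish_job()
```

```text
tip match (-0.6734551191329956, 0.9078046083450317, (9, 15), (8, 8)) unmoved=(8,8)
0.1258172623475792 [-2.1 -5.2 -1.6] 18.3
the job is handed in; nothing more can be done
```

The fan dial is at 4 and the lid is held at the marker's angle by its handle. I handed the job in at about 18 s of the 51 s allowed, with the gripper still closed on the handle.

- **Dial:** I turned it about 1.0 rad counter-clockwise. The close-up afterwards shows the pointer aiming at the 4 tick, and a later overhead view still shows it there. Before the turn the pointer read about 0.2 rad, between 1 and 2, which did not match the stated start at 1, 2 or 3. I therefore went by the picture after turning.
- **Lid:** Three views put the marker at 0.76–0.775 rad, so I lifted to 0.77 rad. The final scene picture shows the front edge of the lid in line with the marker tip to within about 0.01 rad. The lid's front-left corner is hidden behind the gripper, so that check extends the line of the visible right part of the edge.
- **Forces:** At hand-in the grip was steady and the wrist force was about 6 N. The largest wrist reading I took during the job was about 7 N.
- **Marker and other things:** The marker tip matches its place in the first picture exactly. I saw no sign that anything else moved, but I did not measure each item separately.

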